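Latch a battery pack into the charging cradle

TASK

Pick up the loose battery pack by the green rib on its top, set it in the flared mouth of the charging cradle with its brass terminals pointing inwards, and slide it in under the guide lips until the sprung orange catch clicks out behind it and keeps it pressed against the sprung blue contact block. Push gently: do not ram the contact block against the end of its travel or force the pack against the cradle. Then let go, leaving the pack held by the catch and the other things on the bench undisturbed.

Things in the scene. Friction and masses are not known exactly. Their poses are not given: they have to be found in the camera images.
- dock: Charging cradle, fixed; place and yaw vary. Grey base plate 270 x 100 x 6 thick (x -130 to 140 of this frame). Origin: on the bench, on the slideway's centre line; +x = way in, +y left of it, z up. On it an aluminium carriage (top 44 above the bench) with catch and contact block is clamped at a shift s, anywhere from -15 to +15 mm along x, NOT reported: where the click comes must be felt.
- dock_floor (a point): Point on top of the cradle's base plate, 6 mm above the cradle's origin, same axes: the pack's underside slides at this height. Catch's square holding face at x = s, its ramp from about s-34; contact block's free face at x = s+76. The click comes when the middle of the pack's 80 mm length is at x = s+40, that is +25 to +55 mm.
- dock_mouth (a point): Middle of the flared mouth's outer edge, on the plate's top, at x -84 of the cradle; same axes. The mouth's sides, 13 mm high, stand about 108 mm apart here and narrow to 74 mm at the guide. The plate is open from 46 mm before this point on, to set the pack down.
- dock_guide (a point): Start of the straight guide, at x -45 of the cradle, 14 mm above the plate (underside of the black lips); same axes. From here to x +120 the walls are 74 mm apart inside, the lips 54 mm apart, lip tops 26 mm above the bench. The lips cover the pack's wide foot, so it goes in only by sliding from the mouth.
- pack_rib (a point): Centre of the green grip rib on the loose black battery pack (0.22 to 0.41 kg); x towards the brass terminals (nose), z up. Rib 50 long x 16 thick (y) x 42 high, centred 55 above the pack's underside. Pack: foot 80 x 70 x 10 high, on it a body 80 x 46 x 24 high. The middle of the 80 mm is 4 mm ahead of this point: nose face 44 ahead, tail face 36 behind.
- pack_nose (a point): Middle of the pack's nose (front) face with the two brass terminals, 25 mm above the pack's underside. Same axes as the rib.
- catch (a joint): Orange sprung catch on the slideway's +y side, 27 to 37 mm above the bench. In m: 0 = fully out (6 mm into the way of a centred pack's upper body), up to 0.013 pushed aside. Ramped towards the mouth, square inside; presses about 1.2 N on the side of a passing pack, snaps to 0 behind its tail and blocks the way back.
- contact (a joint): Blue sprung block at the inner end. In m: 0 free, grows along +x, end stop 0.012. Spring 3 N + 1 N/mm: 7 N at the click (0.004), 15 N at the stop, rammed above 25 N. Push on to a total of 16 to 20 N here (part of it friction, more if the tool bears down): past the click, harmless. Let go, a latched pack rests on the catch with the block still in about 0.004; an unlatched one is pushed back to below 0.002.
- spool_mid (a point): Bystander: metal spool 60 dia. x 40 high, standing; its centre.
- driver_mid (a point): Bystander: blue-handled screwdriver lying on the bench, a point near its middle.
- bracket_mid (a point): Bystander: black printed angle bracket 70 x 40 x 51 high; a point over its middle.
Things that resemble listed ones, but are neither listed nor needed, are in the scene too. Leave any purple look-alike of the part that bears pack_rib alone.

How it is judged:
By the outcome, as a careful person would: the job done as asked, in the order asked, and still so for the second after the job is handed in, with the robot touching nothing.
It also fails if it takes over 67 s, if anything falls off the work surface, if the arm or the gripper's body presses on something with over 40 N, if the wrist force passes 120 N, or if a joint passes its speed limit or range.

ROBOT

A 7-joint arm with a two-finger parallel gripper is mounted at the origin on the work surface. World frame = base frame: x ahead of the robot, y to its left, z up, the work surface at z = 0. Lengths are in m, angles in rad, forces in N, time in s.
With the tool pointing down it reaches from about 0.4 to 0.875 m from the base axis. Payload 4.4 kg.
Tool frame: the origin (TCP) lies between the finger pads; the fingertips stand 25 mm ahead of it and the grasp point (between the pads) lies 6 mm ahead of it; z points along the fingers, y is the direction in which the jaws open and shut (so a half turn about z gives the same grasp; the last joint's range is limited). The gripper opens to 85 mm and grips with 20 to 120 N. Pads are 22 mm wide; open, the fingers measure 114 mm over their backs; the gripper's body (76 mm by 85 mm) begins 54 mm behind the grasp point. The pads swing forward as they close: fully open they stand 13 mm farther back than shut.
Start: joints at [-1.219, 0.628, 0.038, 1.517, -0.027, 0.996, -0.02], TCP at [0.264, 0.594, 0.256] pointing down, gripper open.
Joint ranges: [-3.06, 3.06], [-0.37, 2.12], [-1.25, 1.32], [0.18, 2.47], [-1.1, 4.24], [0.23, 1.98], [-2.94, 2.94]. Speed limits (rad/s): [2.57, 2.57, 3.14, 3.14, 3.14, 3.14, 3.14].

INTERFACE

Orientations are given as a unit quaternion [x, y, z, w].
In Python, from bench import arm gives the robot as it stands.
- The arm moves only by the tool arm_command, never from a script. Its argument "rows" is a list of rows, each a list of 3 entries, a list of its own where there are three numbers: the shift along the tool's x, y, z in mm, then the turn, a rotation vector about the tool's x, y, z in rad, then the opening, from -1 (shut) to 1 (fully open), so that 0 is half open. In form: [[[tx, ty, tz], [ax, ay, az], fingers], ...]. A call has 1 to 5 rows; each row is the pose to reach, as a shift and turn from the pose measured when the call began, along the tool's axes at that moment; what a row does not reach only later rows make up. A row lasts 1/10 s, in which the tool goes at most 50 mm and 8.59 degrees, less where a joint would pass 70% of its speed; a pose out of reach is approached as far as the arm can. A call with a gripper value outside its range is refused whole. The fingers move at their own pace and stop on an object; "grip_force" is the grip in N (left out, the last holds). Time passes only in rows, so rows that repeat a pose let the fingers close. It gives the time, the measured TCP pose, the force and the opening at its end, in the units of the state.
- arm.state(): the state, without advancing time (a new reading comes with each control period).
- arm.read_camera(name): name is "scene" or "top" or "wrist"; returns (picture, depth): 384x512x3 uint8, red, green, blue; 384x512 float32, m along the optical axis (not along the pixel's ray), 0 where there is no reading.
- arm.camera_info(name): a dict with "intrinsics" (3x3 intrinsics, pixels), "R" (3x3) and "t" (3): a world point X has camera coordinates R X + t; the wrist camera has in their place "tool_from_camera" (4x4, takes a point from camera to tool coordinates, whose origin is the TCP and whose axes are the flange's). Camera axes: x right, y down, z forward; pixel columns grow to the right and rows downward; lengths in m; the calibration is good to about 2 mm. A picture is of the moment at which its call begins: read the wrist's pose just before it. camera_info takes no time and is no camera call.
- arm.job_done(): hands the job in, once; it reports no verdict.
The state is a dict: "time_s": time; "joints": joint angles; "joint_velocities": joint speeds; "tau": joint torques, N m; "tcp_pos": TCP position; "ee_rot": TCP orientation; "force": force on the tool from outside, world axes, zero at the start; "wrist_torque": the same for the moment, N m; "grip_width": finger opening in m.
Only numpy, scipy, OpenCV 4.12 (cv2) and the standard library are available. Lean on these libraries where they do the work, as an engineer would, in place of code of your own. Each camera call takes 0.05 s, during which the arm holds its last target.

## Working session

There is one attempt and no reset: what is moved stays moved. The work goes in short steps, Python scripts to look and compute and a tool call to move; the robot and the scene stay as the last step left them, time stands still between calls to the robot, and variables do not carry over. Pictures are saved under pics/ and viewed, and the job is handed in when it is done.

Besides the shell and the picture viewer there is one more tool, called after ">>>" as name(argument=value, ...) on one line, values as JSON. arm_command: Moves the arm, as the interface text tells. Its arguments: {"type":"object","properties":{"rows":{"type":"array","items":{"type":"array"}},"grip_force":{"type":"number"}},"required":["rows"]}

```bash
mkdir -p pics; ls; python3 - <<'E'
from bench import arm
import cv2,numpy as np
s=arm.state(); print(s)
for n in ("scene","top","wrist"):
    im,d=arm.read_camera(n)
    cv2.imwrite(f"pics/{n}0.png",cv2.cvtColor(im,cv2.COLOR_RGB2BGR)); np.save(f"pics/{n}0_d.npy",d); np.save(f"pics/{n}0.npy",im)
    print(n,arm.camera_info(n))
E
```

```text
pics
{'time_s': 0.0, 'joints': array([-1.21881699,  0.62937238,  0.03843307,  1.51838349, -0.02700467,
        0.99631624, -0.02000109]), 'joint_velocities': array([-0.00040891,  0.00095494,  0.00011889,  0.00132189, -0.00030843,
        0.00024328, -0.00031152]), 'tau': array([ 9.30568058e-04, -5.63389993e+01,  1.22667264e+00, -1.93449247e+01,
        1.10585382e-02,  1.05439566e-02, -1.01873854e-05]), 'tcp_pos': array([0.26345238, 0.59356616, 0.25536693]), 'ee_rot': array([ 2.07372169e-01,  9.78261632e-01, -9.61431445e-04, -1.94275604e-04]), 'force': array([1.04237201, 0.02421923, 0.43949108]), 'wrist_torque': array([-3.93484315e-02,  2.56266927e-02,  2.58050028e-05]), 'grip_width': 0.08530757689823093}
scene {'intrinsics': array([[378.41230755,   0.        , 258.77727799],
       [  0.        , 378.41230755, 192.37087828],
       [  0.        ,   0.        ,   1.        ]]), 'R': array([[-0.46618663,  0.88463592, -0.00945034],
       [ 0.77304674,  0.40214033, -0.4905934 ],
       [-0.43019619, -0.23601364, -0.87133737]]), 't': array([ 0.25000443, -0.38350748,  1.48121653])}
top {
[... 210 characters left out ...]
.00421574],
       [-0.97846269, -0.03354248, -0.20368031],
       [ 0.20341132,  0.01128163, -0.97902838]]), 't': array([-0.01086382,  0.51576763,  1.05631764])}
wrist {'intrinsics': array([[299.74561277,   0.        , 255.72926652],
       [  0.        , 299.74561277, 191.27435877],
       [  0.        ,   0.        ,   1.        ]]), 'tool_from_camera': array([[ 1.58565911e-04, -9.44975829e-01, -3.27140119e-01,
         8.48735973e-02],
       [ 9.99999946e-01,  5.54405382e-05,  3.24557974e-04,
        -7.23122211e-04],
       [-2.88562616e-04, -3.27140153e-01,  9.44975786e-01,
        -1.18156513e-01],
       [ 0.00000000e+00,  0.00000000e+00,  0.00000000e+00,
         1.00000000e+00]])}
```

View pics/scene0.png

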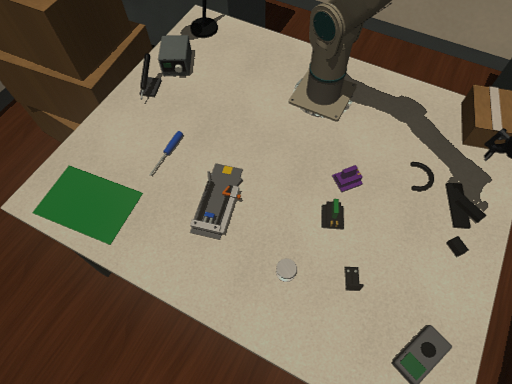

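View pics/top0.png

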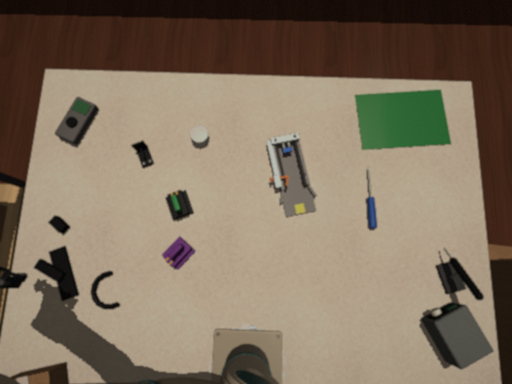

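View pics/wrist0.png

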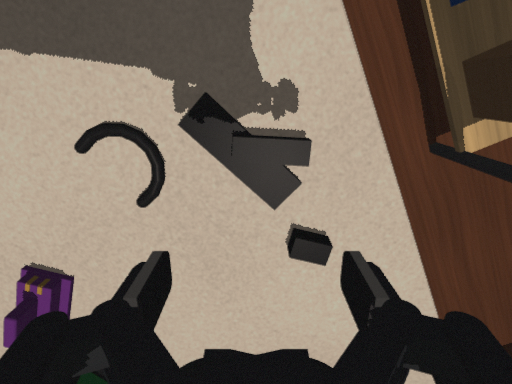

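Candidates for the pack: the black block with the green rib at top (179,204) / scene (333,213), and the purple look-alike at top (179,252) / scene (347,178). Green also appears on the mat (402,119) and the meter (80,105), which have no rib. By the description I choose the green-ribbed one, and I'll check it close up.

```bash
python3 - <<'E'
import cv2,numpy as np
t=cv2.imread("pics/top0.png"); s=cv2.imread("pics/scene0.png")
a=cv2.resize(t[180:230,150:210],None,fx=6,fy=6,interpolation=cv2.INTER_CUBIC)
b=cv2.resize(s[190:240,303:363],None,fx=6,fy=6,interpolation=cv2.INTER_CUBIC)
cv2.imwrite("pics/c1.png",np.hstack([a,b]))
a=cv2.resize(t[125:225,255:325],None,fx=5,fy=5,interpolation=cv2.INTER_CUBIC)
b=cv2.resize(s[150:250,180:255],None,fx=5,fy=5,interpolation=cv2.INTER_CUBIC)
cv2.imwrite("pics/c2.png",np.hstack([a,b]))
E
```

```text
(no output)
```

View pics/c1.png

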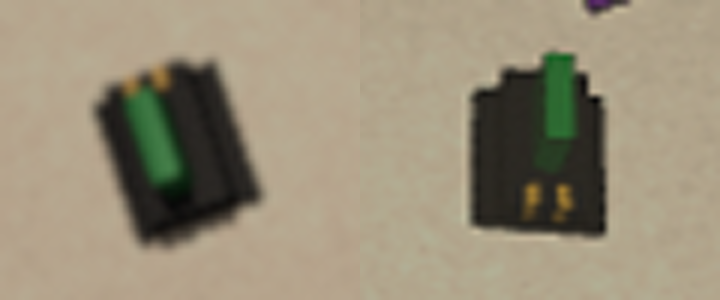

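View pics/c2.png

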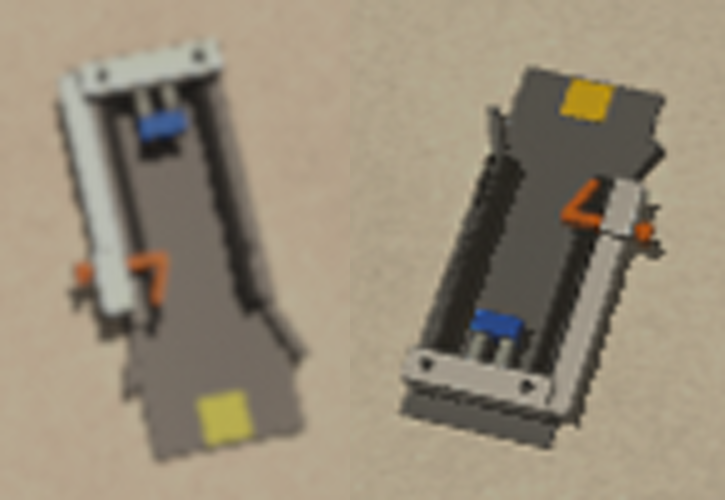

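The crop confirms it: the green rib sits on a black pack, with the brass terminals at the far (+x) end in top. The dock's mouth (yellow mark) faces the robot, and its blue block is at the far end. Next, coarse measurements.

```bash
cat > h.py <<'E'
import numpy as np,cv2
from scipy.spatial.transform import Rotation as Ro
def cam_fixed(info): # returns K, Rwc, origin
    return info['intrinsics'],info['R'].T,-info['R'].T@info['t']
def cam_wrist(info,st):
    T=np.eye(4);T[:3,:3]=Ro.from_quat(st['ee_rot']).as_matrix();T[:3,3]=st['tcp_pos']
    M=T@info['tool_from_camera'];return info['intrinsics'],M[:3,:3],M[:3,3]
def onplane(cam,uv,z):
    K,R,o=cam;uv=np.atleast_2d(uv).astype(float)
    d=np.c_[uv,np.ones(len(uv))]@np.linalg.inv(K).T@R.T
    return o+d*((z-o[2])/d[:,2])[:,None]
def proj(cam,X):
    K,R,o=cam;c=(np.atleast_2d(X)-o)@R;p=c@K.T;return p[:,:2]/p[:,2:]
def mask(im,h0,h1,smin=80,vmin=40):
    h=cv2.cvtColor(im,cv2.COLOR_RGB2HSV);return ((h[...,0]>=h0)&(h[...,0]<=h1)&(h[...,1]>=smin)&(h[...,2]>=vmin)).astype(np.uint8)
def blobs(m,amin=10):
    n,l,s,c=cv2.connectedComponentsWithStats(m);return [(s[i,4],c[i].round(1).tolist(),i) for i in range(1,n) if s[i,4]>=amin],l
E
python3 - <<'E'
from h import *
from bench import arm
for n in("top","scene"):
    im=np.load(f"pics/{n}0.npy");cam=cam_fixed(arm.camera_info(n))
    for nm,h0,h1,z in(("green",45,80,.076),("orange",3,14,.037),("blue",105,125,.03),("yellow",20,32,.006),("purple",130,160,.07)):
        b,l=blobs(mask(im,h0,h1,100,50),8)
        for a,c,i in b:
            pts=np.argwhere(l==i)[:,::-1]
            print(n,nm,a,c,onplane(cam,c,z).round(4)[0], cv2.minAreaRect(pts.astype(np.float32)) if nm=="green" else "")
E
```

```text
top green 4557 [402.2, 119.2] [ 0.7644 -0.4692  0.076 ] ((402.50775146484375, 119.12451934814453), (53.33343505859375, 90.19901275634766), 86.42366790771484)
top green 107 [81.0, 106.8] [0.7727 0.5602 0.076 ] ((81.00000762939453, 107.00001525878906), (13.416407585144043, 8.944271087646484), 26.56505012512207)
top green 99 [175.3, 202.5] [0.4709 0.2321 0.076 ] ((175.25001525878906, 202.25001525878906), (16.443843841552734, 6.008327960968018), 71.56505584716797)
top orange 36922 [268.2, 71.4] [ 0.9406 -0.0402  0.037 ] 
top orange 56 [285.1, 178.9] [ 0.5658 -0.1034  0.037 ] 
top orange 15 [271.2, 179.1] [ 0.5637 -0.0591  0.037 ] 
top orange 13 [2.3, 182.4] [0.5236 0.7983 0.037 ] 
top orange 10 [50.3, 366.9] [-0.014   0.5632  0.037 ] 
top orange 239 [39.2, 377.3] [-0.0426  0.5909  0.037 ] 
top blue 41 [286.8, 149.8] [ 0.6655 -0.1081  0.03  ] 
top blue 192 [371.3, 212.9] [ 0.4669 -0.3762  0.03  ] 
top yellow 91 [299.6, 208.2] [ 0.478  -0.1542  0.006 ] 
top purple 416 [178.5, 252.2] [0.3228 0.2123 0.07  ] 
scene green 4787 [88.3, 204.0] [ 0.8211 -0.443   0.076 ] ((87.42776489257812, 202.67
[... 457 characters left out ...]
25 -0.8248  0.037 ] 
scene orange 55 [226.1, 191.4] [ 0.5688 -0.1024  0.037 ] 
scene orange 15 [238.4, 195.9] [ 0.5649 -0.0588  0.037 ] 
scene orange 26680 [101.8, 325.5] [ 1.0863 -0.1912  0.037 ] 
scene orange 2396 [498.0, 323.3] [0.5837 0.7542 0.037 ] 
scene blue 151 [172.9, 142.0] [ 0.4789 -0.3729  0.03  ] 
scene blue 44 [208.9, 214.5] [ 0.6633 -0.1109  0.03  ] 
scene yellow 73 [227.2, 169.7] [ 0.4786 -0.1536  0.006 ] 
scene yellow 15 [330.9, 222.7] [0.4998 0.2403 0.006 ] 
scene yellow 13 [336.5, 223.3] [0.4935 0.2568 0.006 ] 
scene purple 54 [349.5, 169.0] [0.3266 0.2228 0.07  ] 
scene purple 154 [346.9, 177.6] [0.3611 0.2273 0.07  ] 
scene purple 88 [350.4, 185.5] [0.3835 0.2478 0.07  ]
```

>>> arm_command(rows=[[[-30, -22, 5], [0, 0, -0.1], 1], [[-68, -49, 11], [0, 0, -0.24], 1], [[-106, -76, 17], [0, 0, -0.38], 1], [[-144, -104, 23], [0, 0, -0.52], 1], [[-182, -131, 30], [0, 0, -0.66], 1]])

```text
time_s: 0.65
tcp_pos: [0.3773, 0.3983, 0.2255]
ee_rot: [-0.124, 0.992, -0.001, -0.0]
force: [1.1, 0.4, -0.0]
grip_width: 0.0856
```

>>> arm_command(rows=[[[-13, -45, 6], [0, 0, -0.03], 1], [[-27, -92, 13], [0, 0, -0.066], 1], [[-41, -139, 20], [0, 0, -0.066], 1], [[-53, -175, 25], [0, 0, -0.066], 1], [[-53, -184, 25], [0, 0, -0.066], 1]])

```text
time_s: 1.15
tcp_pos: [0.4764, 0.2271, 0.1998]
ee_rot: [-0.152, 0.988, -0.002, -0.001]
force: [0.2, -0.1, -0.4]
grip_width: 0.0855
```

>>> arm_command(rows=[[[0, 0, 0], [0, 0, 0], 1]])

```text
time_s: 1.25
tcp_pos: [0.4768, 0.2257, 0.1996]
ee_rot: [-0.151, 0.989, -0.003, -0.001]
force: [0.3, 0.8, -0.0]
grip_width: 0.0854
```

```bash
python3 - <<'E'
from bench import arm
import cv2,numpy as np,pickle
s=arm.state(); im,d=arm.read_camera("wrist"); print(s['time_s'],s['tcp_pos'],s['ee_rot'],s['force'],s['joints'])
cv2.imwrite("pics/w1.png",cv2.cvtColor(im,cv2.COLOR_RGB2BGR)); pickle.dump((s,im,d),open("pics/w1.pkl","wb"))
E
```

```text
1.25 [0.47676727 0.22566518 0.19960087] [-1.50932704e-01  9.88539933e-01 -2.68350093e-03 -9.58058572e-04] [ 0.3188858   0.79007526 -0.03685867] [-0.38672886  0.53503766 -0.16337125  1.91268484  0.13449841  0.70797719
  1.24347055]
```

View pics/w1.png

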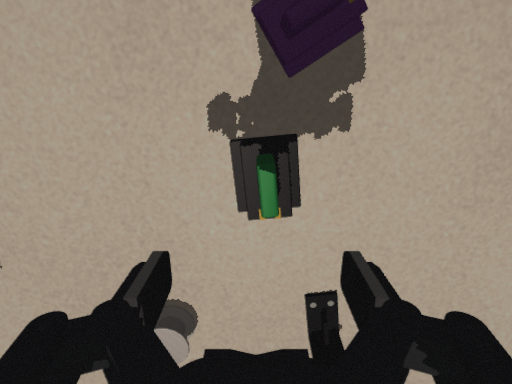

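The wrist picture shows the pack with its green rib at (268,185) and the terminals at the bottom end (270,213). The purple one is at the top (310,30), the spool at (175,325) and the bracket at (322,320). I'll measure the rib's axis with depth.

```bash
cat >> h.py <<'E'
def cloud(cam,d):
    K,R,o=cam;h,w=d.shape;u,v=np.meshgrid(np.arange(w),np.arange(h))
    c=np.stack([(u-K[0,2])/K[0,0]*d,(v-K[1,2])/K[1,1]*d,d],-1);return c@R.T+o
E
python3 - <<'E'
from h import *
from bench import arm
import pickle
s,im,d=pickle.load(open("pics/w1.pkl","rb"));cam=cam_wrist(arm.camera_info("wrist"),s)
P=cloud(cam,d); g=mask(im,45,80,100,30)>0; g[250:]=0
z=P[...,2][g];print("green",g.sum(),np.percentile(z,[5,50,95]))
top=g&(P[...,2]>.068)
Q=P[top]; r=cv2.minAreaRect((Q[:,:2]*1000).astype(np.float32));print("top",len(Q),r, Q[:,:2].mean(0))
r=cv2.minAreaRect(np.argwhere(g)[:,::-1].astype(np.float32));b=cv2.boxPoints(r);print(r,onplane(cam,b,.076).round(4))
# body/foot footprint
for lo,hi in((.028,.04),(.005,.016)):
    m=(P[...,2]>lo)&(P[...,2]<hi);m[:120]=0;m[235:]=0;m[:,:200]=0;m[:,330:]=0
    Q=P[m];print(lo,len(Q),cv2.minAreaRect((Q[:,:2]*1000).astype(np.float32)))
print("floor z",np.median(P[60:120,20:150,2]))
br=mask(im,18,30,120,80); print(blobs(br,3)[0])
for x,y in blobs(br,3)[0][0:2] and [c for a,c,i in blobs(br,3)[0]]: print(onplane(cam,(x,y),.03))
E
```

```text
green 1139 [0.05018785 0.07625815 0.07750873]
top 1004 ((444.7578430175781, 222.5177764892578), (107.5951919555664, 15.600603103637695), 22.832448959350586) [0.46974052 0.23305195]
((267.33233642578125, 185.32058715820312), (63.581398010253906, 19.020732879638672), 85.60128784179688) [[0.4448 0.2145 0.076 ]
 [0.439  0.229  0.076 ]
 [0.4912 0.251  0.076 ]
 [0.4976 0.2355 0.076 ]]
0.028 2460 ((476.2621154785156, 235.55259704589844), (80.56881713867188, 45.98108673095703), 22.782852172851562)
0.005 1449 ((476.0204772949219, 235.48956298828125), (80.1539306640625, 69.91984558105469), 22.917959213256836)
floor z 0.0005739515865432754
[(np.int32(29), [278.8, 213.4], 1), (np.int32(36), [260.5, 215.1], 2)]
[[0.50645356 0.2590592  0.03      ]]
[[0.51401713 0.24145977 0.03      ]]
```

```bash
cat >> h.py <<'E'
def goto(st,p,yaw_deg):
    R0=Ro.from_quat(st['ee_rot']);y=np.radians(yaw_deg);x=np.array([np.cos(y),np.sin(y),0]);z=np.array([0,0,-1.])
    Rt=Ro.from_matrix(np.c_[x,np.cross(z,x),z]);sh=R0.inv().apply(np.array(p)-st['tcp_pos'])*1000
    rv=(R0.inv()*Rt).as_rotvec();print("shift mm",sh.round(1),"turn",rv.round(4),"| yaw now",np.degrees(np.arctan2(*R0.as_matrix()[[1,0],0])).round(2));return sh,rv
E
python3 -c "
from h import *
from bench import arm
goto(arm.state(),[.4726,.2339,.12],202.8)
goto(arm.state(),[.4726,.2339,.067],202.8)"
```

```text
shift mm [ 1.4  9.1 79.6] turn [-0.0052 -0.0028 -0.0941] | yaw now -162.59
shift mm [  1.2   9.4 132.6] turn [-0.0052 -0.0028 -0.0941] | yaw now -162.59
```

>>> arm_command(rows=[[[1, 4, 25], [-0.003, -0.001, -0.05], 1], [[1.4, 9, 50], [-0.005, -0.003, -0.094], 1], [[1.4, 9, 75], [-0.005, -0.003, -0.094], 1], [[1.3, 9.3, 90], [-0.005, -0.003, -0.094], 1], [[1.3, 9.3, 100], [-0.005, -0.003, -0.094], 1]])

```text
time_s: 1.8
tcp_pos: [0.4712, 0.236, 0.0985]
ee_rot: [-0.199, 0.98, 0.0, -0.001]
force: [-0.3, -0.5, 0.2]
grip_width: 0.0852
```

```bash
python3 -c "
from h import *
from bench import arm
s=arm.state();print(s['tcp_pos'],s['force'])
goto(s,[.4726,.2339,.067],202.8)"
```

```text
[0.47119077 0.23595658 0.0984984 ] [-0.31051068 -0.45138456  0.22180554]
shift mm [-0.5 -2.5 31.5] turn [ 0.0008 -0.001   0.0033] | yaw now -157.01
```

>>> arm_command(rows=[[[-0.5, -2, 15], [0, 0, 0.003], 1], [[-0.5, -2.5, 25], [0, 0, 0.003], 1], [[-0.5, -2.5, 31], [0, 0, 0.003], 1], [[-0.5, -2.5, 31.5], [0, 0, 0.003], 1]])

```text
time_s: 2.2
tcp_pos: [0.4722, 0.2342, 0.0666]
ee_rot: [-0.198, 0.98, 0.0, -0.001]
force: [-0.4, -0.3, -0.1]
grip_width: 0.0855
```

```bash
python3 -c "
from h import *
from bench import arm
s=arm.state();print(s['tcp_pos'],s['force'])
goto(s,[.4726,.2339,.067],202.8)"
```

```text
[0.47221475 0.23416711 0.06660819] [-0.40546352 -0.27098156 -0.11383376]
shift mm [-0.3 -0.4 -0.4] turn [ 0.0009 -0.0017  0.0008] | yaw now -157.15
```

>>> arm_command(rows=[[[0, 0, 0], [0, 0, 0], 0], [[0, 0, 0], [0, 0, 0], -0.4], [[0, 0, 0], [0, 0, 0], -1], [[0, 0, 0], [0, 0, 0], -1], [[0, 0, 0], [0, 0, 0], -1]], grip_force=80)

```text
time_s: 2.7
tcp_pos: [0.4724, 0.2343, 0.067]
ee_rot: [-0.198, 0.98, 0.0, -0.001]
force: [-0.3, 1.3, 0.3]
grip_width: 0.0152
```

>>> arm_command(rows=[[[0, 0, 0], [0, 0, 0], -1], [[0, 0, 0], [0, 0, 0], -1], [[0, 0, 0], [0, 0, 0], -1]])

```text
time_s: 3.0
tcp_pos: [0.4723, 0.2344, 0.0671]
ee_rot: [-0.198, 0.98, 0.0, -0.001]
force: [-0.0, -0.5, 0.6]
grip_width: 0.0151
```

>>> arm_command(rows=[[[0, 0, -8], [0, 0, 0], -1], [[0, 0, -30], [0, 0, 0], -1], [[0, 0, -60], [0, 0, 0], -1], [[0, 0, -88], [0, 0, 0], -1], [[0, 0, -95], [0, 0, 0], -1]])

```text
time_s: 3.5
tcp_pos: [0.4738, 0.235, 0.1648]
ee_rot: [-0.198, 0.98, 0.001, 0.002]
force: [0.2, 1.0, -4.2]
grip_width: 0.015
```

>>> arm_command(rows=[[[0, 0, 0], [0, 0, 0], -1]])

```text
time_s: 3.6
tcp_pos: [0.474, 0.2349, 0.1654]
ee_rot: [-0.198, 0.98, 0.001, 0.002]
force: [0.3, -0.3, -4.3]
grip_width: 0.015
```

```bash
python3 - <<'E'
from bench import arm
import cv2,numpy as np,pickle
s=arm.state(); im,d=arm.read_camera("wrist"); print(s['time_s'],s['tcp_pos'],s['ee_rot'],s['force'],s['grip_width'])
cv2.imwrite("pics/w2.png",cv2.cvtColor(im,cv2.COLOR_RGB2BGR)); pickle.dump((s,im,d),open("pics/w2.pkl","wb"))
im,d=arm.read_camera("scene");cv2.imwrite("pics/s2.png",cv2.cvtColor(im,cv2.COLOR_RGB2BGR))
E
```

```text
3.6 [0.47396019 0.23489217 0.16538387] [-0.19780728  0.98023756  0.00126717  0.00223501] [ 0.26318016 -0.27576651 -4.29218079] 0.015035857271290694
```

View pics/w2.png

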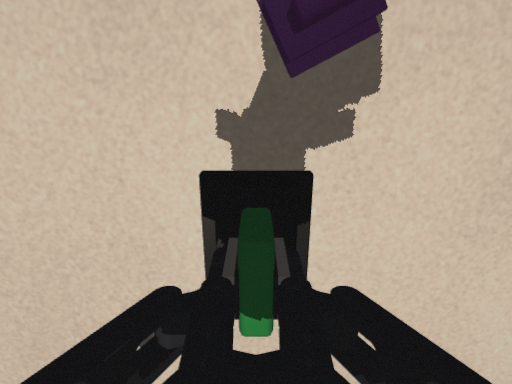

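View pics/s2.png

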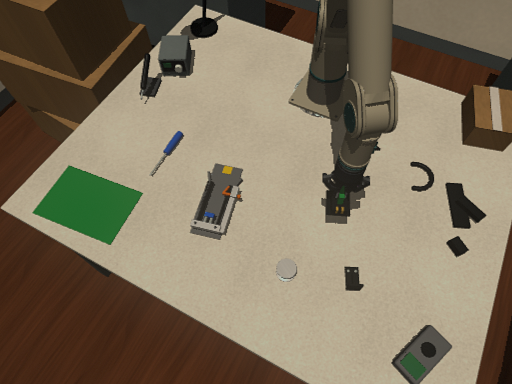

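```bash
python3 - <<'E'
from h import *
from bench import arm
for n in("top","scene"):
    cam=cam_fixed(arm.camera_info(n));d=np.load(f"pics/{n}0_d.npy");P=cloud(cam,d)
    roi=(P[...,0]>.42)&(P[...,0]<.76)&(P[...,1]>-.24)&(P[...,1]<0)
    for lo,hi in((.0035,.009),(.004,.06),(.038,.05),(.022,.03)):
        m=(roi&(P[...,2]>lo)&(P[...,2]<hi)).astype(np.uint8)
        b,l=blobs(m,15);b.sort(key=lambda t:-t[0]);
        for a,c,i in b[:2]:
            Q=P[l==i];r=cv2.minAreaRect((Q[:,:2]*1000).astype(np.float32));print(n,lo,len(Q),r)
E
```

```text
top 0.0035 1119 ((577.1834106445312, -127.32405090332031), (246.06863403320312, 98.99220275878906), 13.838099479675293)
top 0.004 2397 ((590.6865234375, -113.24256896972656), (282.2574768066406, 132.8292694091797), 17.819072723388672)
top 0.038 186 ((698.2242431640625, -98.89559936523438), (27.719467163085938, 93.99344635009766), 14.899171829223633)
top 0.038 83 ((555.4761962890625, -76.76519775390625), (40.19593811035156, 19.998916625976562), 12.690705299377441)
top 0.022 281 ((625.1986083984375, -153.86570739746094), (154.55325317382812, 24.38974380493164), 15.519715309143066)
top 0.022 159 ((630.3299560546875, -77.79120635986328), (107.74649047851562, 23.16600799560547), 10.713898658752441)
scene 0.0035 833 ((564.253662109375, -129.73585510253906), (234.5140838623047, 108.53792572021484), 16.890823364257812)
scene 0.0035 159 ((718.2778930664062, -95.51324462890625), (26.240673065185547, 101.48363494873047), 14.216961860656738)
scene 0.004 2282 ((590.220458984375, -117.86346435546875), (273.6067199707031, 137.3554229736328), 14.200191497802734)
scene 0.038 197 ((703.4419555664062, -99.6882553100586), (26.144723892211914, 94.9730224609375), 14.672158241271973)
scene 0.038 76 ((560.9605102539062, -75.84249877929688), (30.90482521057129, 40.76662063598633), 72.42613220214844)
scene 0.022 250 ((625.1349487304688, -156.64669799804688), (145.663330078125, 21.052467346191406), 13.714274406433105)
scene 0.022 140 ((626.4066772460938, -81.72819519042969), (107.70503234863281, 19.940011978149414), 15.64262580871582)
```

```bash
python3 -c "
from h import *
from bench import arm
s=arm.state()
goto(s,[.647,-.110,.25],194)"
```

```text
shift mm [ -26.6 -384.9  -86.3] turn [0.0016 0.0025 0.154 ] | yaw now -157.17
```

>>> arm_command(rows=[[[-2, -25, -12], [0.002, 0.002, 0.03], -1], [[-5, -65, -30], [0.002, 0.002, 0.06], -1], [[-8, -110, -45], [0.002, 0.002, 0.09], -1], [[-11, -156, -60], [0.002, 0.002, 0.12], -1], [[-14, -202, -75], [0.002, 0.002, 0.154], -1]])

```text
time_s: 4.2
tcp_pos: [0.5641, 0.0519, 0.2376]
ee_rot: [-0.121, 0.993, -0.0, -0.001]
force: [0.5, -0.1, -3.9]
grip_width: 0.0151
```

```bash
python3 -c "
from h import *
from bench import arm
s=arm.state();print(s['force'],s['tcp_pos'])
goto(s,[.647,-.110,.25],194)"
```

```text
[ 0.51452914 -0.13685769 -3.91777687] [0.56408059 0.05188904 0.23757979]
shift mm [ -41.4 -177.1  -12.6] turn [ 0.0001 -0.0029 -0.0008] | yaw now -166.05
```

>>> arm_command(rows=[[[-10, -43, -3], [0, -0.001, 0], -1], [[-20, -88, -6], [0, -0.003, 0], -1], [[-30, -130, -9], [0, -0.003, 0], -1], [[-38, -164, -12], [0, -0.003, 0], -1], [[-41, -177, -12.6], [0, -0.003, 0], -1]])

```text
time_s: 4.7
tcp_pos: [0.6467, -0.1157, 0.2477]
ee_rot: [-0.119, 0.993, -0.001, -0.001]
force: [0.4, -0.5, -2.9]
grip_width: 0.0148
```

>>> arm_command(rows=[[[0, 0, 0], [0, 0, 0], -1], [[0, 0, 0], [0, 0, 0], -1]])

```text
time_s: 4.9
tcp_pos: [0.6454, -0.1151, 0.2455]
ee_rot: [-0.119, 0.993, -0.001, -0.003]
force: [-0.5, -0.1, -3.4]
grip_width: 0.0147
```

```bash
python3 - <<'E'
from bench import arm
import cv2,numpy as np,pickle
s=arm.state(); im,d=arm.read_camera("wrist"); print(s['time_s'],s['tcp_pos'],s['ee_rot'],s['force'],s['grip_width'])
cv2.imwrite("pics/w3.png",cv2.cvtColor(im,cv2.COLOR_RGB2BGR)); pickle.dump((s,im,d),open("pics/w3.pkl","wb"))
E
```

```text
4.9 [ 0.64535958 -0.11512947  0.24554931] [-1.18549378e-01  9.92942407e-01 -5.88991484e-04 -3.32798578e-03] [-0.5331244  -0.13070409 -3.43749278] 0.014711854882612943
```

View pics/w3.png

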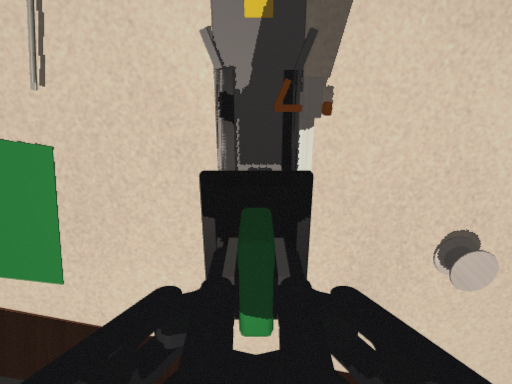

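Wrist view over the dock: the yellow mark is at (259,8), the flares run from (205,30)/(314,30) to (220,68)/(298,68), and the black lips run beside columns 238/283. The orange catch tip is at (277,107). The pack hides the inner end. I'll fit lines to the depth edges.

```bash
python3 - <<'E'
from h import *
from bench import arm
import pickle
s,im,d=pickle.load(open("pics/w3.pkl","rb"));cam=cam_wrist(arm.camera_info("wrist"),s)
P=cloud(cam,d)
# rows, z profile
for r in(5,20,40,60,75,90,120,140,160):
    z=(P[r,190:350,2]*1000).round(0).astype(int); print(r,' '.join(map(str,z[::2])))
g=P[120:160,60:150,2];print("bench z",np.median(P[20:150,60:180,2]))
np.save("pics/P3.npy",P)
E
```

```text
5 1 -1 1 0 1 1 1 2 1 -1 0 7 7 6 7 7 5 7 6 7 6 6 7 8 6 6 7 7 8 7 7 8 8 7 7 8 7 6 8 7 7 8 8 7 5 8 7 6 7 8 8 7 6 6 7 6 9 6 1 1 0 1 0 0 0 1 -1 2 0 0 0 1 1 0 1 0 1 2 0 0
20 1 1 0 2 2 2 -1 0 1 0 1 6 5 5 7 9 5 6 7 6 6 7 5 7 6 6 6 5 5 7 6 7 7 7 7 6 7 6 6 7 6 8 7 7 5 7 8 7 7 6 6 7 7 7 7 6 6 6 2 1 1 0 1 0 -1 2 1 2 0 2 0 364 0 2 1 1 2 1 0 2
40 1 -1 1 1 1 0 1 20 20 18 20 5 8 7 7 7 7 7 6 7 6 7 4 6 7 6 6 8 7 8 6 7 6 6 7 6 5 8 7 7 8 7 6 7 6 7 8 5 6 7 8 7 7 7 6 6 7 5 20 19 19 19 1 0 0 1 1 1 1 0 0 0 1 1 0 -2 0 0 0 1
60 0 0 1 0 1 1 1 1 2 0 0 20 19 20 20 8 6 6 7 5 6 6 7 6 7 7 7 5 6 7 7 8 7 4 6 6 7 7 7 6 6 6 7 7 5 7 7 6 8 7 8 6 6 7 20 20 20 21 0 1 0 3 1 1 2 1 -1 1 0 0 2 1 2 -2 1 0 1 0 0 2
75 -1 1 1 1 1 0 1 0 1 0 2 1 27 26 26 27 28 28 26 27 27 27 7 6 7 7 7 6 6 6 7 5 5 8 8 7 6 7 7 7 7 7 8 7 7 7 7 25 26 26 27 27 27 27 27 27 26 0 1 2 2 1 1 0 0 1 -1 2 1 0 1 0 1 1 0 2 1 1 2 1
90 0 0 1 0 0 2 0 1 0 0 0 1 25 27 26 26 26 27 25 27 26 26 7 6 7 7 8 6 6 7 6 8 7 7 7 7 5 6 7 6 5 6 5 7 6 32 37 37 37 26 27 27 26 27 27 27 26 45 44 44 46 45 44 43 46 44 44 2 1 0 0 -1 2 0 1 -1 1 1 1 1
120 0 0 1 0 1 0 0 1 1 0 1 1 0 27 26 27 26 27 27 28 27 27 6 6 7 7 9 6 364 6 7 6 6 7 7 7 7 7 6 8 8 6 7 7 7 7 20 27 25 27 27 26 27 27 27 33 34 33 35 33 33 34 1 1 1 0 0 1 -1 1 0 2 1 2 0 1 0 -1 0 0
140 1 0 1 0 0 0 1 1 2 0 -1 2 0 5 27 27 27 27 27 28 27 25 25 7 5 7 7 6 8 7 7 8 6 6 8 7 7 6 7 7 7 6 7 7 6 6 27 27 25 27 27 26 26 27 34 34 33 35 33 34 35 32 0 0 1 0 1 0 -1 2 0 0 1 0 1 1 1 1 0 0
160 2 1 2 0 1 1 0 0 0 1 1 0 0 0 26 27 27 27 28 27 25 27 27 6 7 6 7 7 6 7 6 5 7 8 7 6 364 7 7 7 6 6 6 6 6 6 27 26 26 27 26 364 25 27 34 33 34 33 33 34 34 0 1 3 1 1 1 1 0 0 1 1 1 2 0 1 0 2 0 0
bench z 0.0005999519729172342
```

```bash
python3 - <<'E'
from h import *
from bench import arm
import pickle
s,im,d=pickle.load(open("pics/w3.pkl","rb"));cam=cam_wrist(arm.camera_info("wrist"),s)
P=np.load("pics/P3.npy");Z=P[...,2]
L=[];Rr=[];LO=[]
for r in range(71,166):
    hi=cv2.medianBlur((Z[r:r+1]>.016).astype(np.uint8),1)[0]
    row=hi[200:330];
    c=np.arange(200,330)
    l=[k for k in range(232,252) if Z[r,k]>.016 and Z[r,k+1:k+6].max()<.012]
    if l:L.append((l[0]+.5,r))
    if r<80 or r>116:
        q=[k for k in range(265,295) if Z[r,k]>.016 and Z[r,k-6:k-1].max()<.012 and Z[r,k+1]>.016]
        if q:Rr.append((q[0]-.5,r))
    l=[k for k in range(205,232) if Z[r,k]>.016 and Z[r,k-6:k].max()<.01]
    if l:LO.append((l[0]-.5,r))
def fit(px,z):
    Q=onplane(cam,np.array(px),z)[:,:2]
    vx,vy,x0,y0=cv2.fitLine((Q*1000).astype(np.float32),cv2.DIST_HUBER,0,.01,.01).ravel()
    if vx<0:vx,vy=-vx,-vy
    n=np.array([-vy,vx]);res=(Q*1000-[x0,y0])@n
    return np.degrees(np.arctan2(vy,vx)),np.array([x0,y0]),res.std(),len(Q)
fl=fit(L,.024);fr=fit(Rr,.024);fo=fit(LO,.026)
print(fl,fr,fo,sep="\n")
yaw=np.mean([fl[0],fr[0]]);a=np.radians(yaw);n=np.array([-np.sin(a),np.cos(a)]);t=np.array([np.cos(a),np.sin(a)])
nl,nr=fl[1]@n,fr[1]@n;print("yaw",yaw,"lip gap",nr-nl,"centre n",(nl+nr)/2)
# along-axis features: lip start (x=-45), plate flare start(-84)
cl=(nl+nr)/2
hi=(Z>.022)&(Z<.030); Q=P[hi][:,:2]*1000;u=Q@t;v=Q@n-cl
m=(abs(abs(v)-33)<5)&(u<650)&(u>400);print("lip start u:",np.sort(u[m&(v>0)])[:8].round(1),np.sort(u[m&(v<0)])[:8].round(1))
hi=(Z>.015)&(Z<.023); Q=P[hi][:,:2]*1000;u=Q@t;v=Q@n-cl
m=(abs(v)>35)&(abs(v)<70)&(u<600)&(u>380);print("flare start u:",np.sort(u[m])[:8].round(1), "v rng",v[m].min(),v[m].max())
o=mask(im,3,16,120,40)>0;Q=P[o&(Z>.03)][:,:2]*1000;u=Q@t;v=Q@n-cl;print("orange u",np.percentile(u,[0,2,50,98,100]).round(1),"v",np.percentile(v,[0,2,50,98,100]).round(1))
tip=v<26;print("catch tip u max",np.sort(u[tip])[-8:].round(1),"u min",np.sort(u[tip])[:5].round(1))
print("t",t,"n",n,"cl",cl)
E
```

```text
(np.float32(13.671872), array([ 590.9844 , -153.72812], dtype=float32), np.float64(0.3139028998732614), 95)
(np.float32(13.291391), array([599.81537 , -96.600784], dtype=float32), np.float64(0.3531880465900182), 57)
(np.float32(13.576179), array([ 603.6691 , -171.65152], dtype=float32), np.float64(2.0597220957196933), 95)
yaw 13.481632 lip gap 53.4944 centre n -260.52325
lip start u: [496.6 496.6 496.7 496.7 496.7 496.7 496.7 496.7] [496.7 496.8 496.8 496.8 496.9 496.9 496.9 496.9]
flare start u: [455.4 455.8 456.2 456.3 456.3 456.6 456.7 456.7] v rng -60.869691978320986 60.257679830581026
orange u [505.8 507.8 531.5 539.3 540.5] v [-2.4 17.  29.5 75.6 76.6]
catch tip u max [537.4 537.5 537.5 537.5 537.6 537.6 537.6 537.6] u min [510.7 511.7 512.6 512.6 513.6]
t [0.9724447  0.23313363] n [-0.23313363  0.9724447 ] cl -260.52325
```

```bash
cat >> h.py <<'E'
T_=np.array([.97244,.23313]);N_=np.array([-.23313,.97244]);CL=-260.5;U0=541.5;YAW=13.48
def dk(x,z,y=0): # dock mm -> world m of TCP
    p=T_*(U0+x)+N_*(CL+y);return [p[0]/1000,p[1]/1000,z/1000]
def where(st):
    q=np.array(st['tcp_pos'])*1000;f=np.array(st['force']);return "dock x %.1f y %.1f z %.1f | F x %.1f y %.1f z %.1f | t %.2f"%(q[:2]@T_-U0,q[:2]@N_-CL,q[2],f[:2]@T_,f[:2]@N_,f[2],st['time_s'])
E
python3 - <<'E'
from h import *
from bench import arm
import pickle
s,im,d=pickle.load(open("pics/w3.pkl","rb"));info=arm.camera_info("wrist");M=info['tool_from_camera']
Pt=cloud((info['intrinsics'],M[:3,:3],M[:3,3]),d)*1000
A=Pt[174:300,195:320].reshape(-1,3);m=(A[:,2]<70)&(A[:,2]>25)
A=A[m];b=A[(A[:,2]<38)&(abs(A[:,1])<22)&(abs(A[:,1])>10)&(A[:,0]>10)];print(len(b))
c=np.linalg.lstsq(np.c_[b[:,:2],np.ones(len(b))],b[:,2],rcond=None)[0];print("body top plane slope x,y, z0",c, "z range",np.percentile(b[:,2],[5,95]))
print("tail x max",np.percentile(A[:,0],[98,99.5]), "body y", np.percentile(A[(A[:,2]<38)][:,1],[.5,99.5]),"foot y",np.percentile(A[A[:,2]>52][:,1],[.5,99.5]))
s=arm.state();goto(s,dk(-106,150),YAW+180);print(where(s))
E
```

```text
2077
body top plane slope x,y, z0 [ 3.64070511e-02 -3.29122942e-04  3.18518324e+01] z range [31.58420044 34.19391512]
tail x max [36.09177839 36.23303309] body y [-23.04108608  22.27089925] foot y [-35.15790094  34.48073269]
shift mm [165.1   1.4  97.1] turn [ 0.0001 -0.0058  0.0041] | yaw now -166.29
dock x 59.7 y -0.7 z 246.1 | F x -0.6 y 1.2 z -3.4 | t 4.95
```

```bash
python3 - <<'E'
from h import *
from bench import arm
import pickle
for f in("w2","w3"):
    s,im,d=pickle.load(open(f"pics/{f}.pkl","rb"));info=arm.camera_info("wrist");M=info['tool_from_camera']
    cw=cam_wrist(info,s);P=cloud(cw,d);Pt=cloud((info['intrinsics'],M[:3,:3],M[:3,3]),d)*1000
    R=Ro.from_quat(s['ee_rot']).as_matrix();tx=R[:2,0]
    sel=np.zeros(d.shape,bool);sel[174:300,195:320]=1
    b=sel&(Pt[...,2]<38)&(Pt[...,2]>28)&(abs(Pt[...,1])<22)&(abs(Pt[...,1])>10)&(Pt[...,0]>12)
    A=P[b];u=A[:,:2]@tx;print(f,"body world slope along tool x",np.polyfit(u,A[:,2],1)[0], "z med rel tcp",np.median(A[:,2]-s['tcp_pos'][2]))
    g=np.zeros(d.shape,bool);g[10:160,20:190]=1;g&=abs(P[...,2])<.004
    A=P[g];u=A[:,:2]@tx;print(" bench slope",np.polyfit(u,A[:,2],1))
    print(" tilt tool x z:",R[2,0])
E
```

```text
w2 body world slope along tool x -0.049877797277547674 z med rel tcp -0.03264931287069417
 bench slope [-2.32667082e-05  5.50799939e-04]
 tilt tool x z: -0.004882989679488967
w3 body world slope along tool x -0.03433831189716278 z med rel tcp -0.03243844175980998
 bench slope [-0.00061587  0.00029992]
 tilt tool x z: 0.006748645562344833
```

```bash
python3 - <<'E'
from h import *
from bench import arm
s=arm.state();goto(s,dk(-99,150),YAW+180)
E
```

```text
shift mm [158.1   1.3  97.1] turn [ 0.0001 -0.0058  0.0041] | yaw now -166.29
```

>>> arm_command(rows=[[[25, 0, 15], [0, -0.003, 0.002], -1], [[65, 0.5, 40], [0, -0.006, 0.004], -1], [[108, 1, 65], [0, -0.006, 0.004], -1], [[145, 1.3, 88], [0, -0.006, 0.004], -1], [[158, 1.3, 97], [0, -0.006, 0.004], -1]])

```text
time_s: 5.45
tcp_pos: [0.4843, -0.1487, 0.1483]
ee_rot: [-0.118, 0.993, 0.001, -0.004]
force: [0.1, -0.1, -3.6]
grip_width: 0.015
```

>>> arm_command(rows=[[[0, 0, 0], [0, 0, 0], -1], [[0, 0, 0], [0, 0, 0], -1]])

```text
time_s: 5.65
tcp_pos: [0.4846, -0.1469, 0.1486]
ee_rot: [-0.119, 0.993, 0.002, -0.004]
force: [0.2, 0.6, -3.3]
grip_width: 0.015
```

```bash
python3 - <<'E'
from h import *
from bench import arm
s=arm.state();print(where(s));goto(s,dk(-99,85),YAW+180)
E
```

```text
dock x -104.5 y 4.6 z 148.6 | F x 0.3 y 0.5 z -3.3 | t 5.65
shift mm [-6.  -5.  63.5] turn [ 0.0047 -0.0081  0.0032] | yaw now -166.33
```

>>> arm_command(rows=[[[-3, -3, 15], [0.003, -0.004, 0.002], -1], [[-6, -5, 38], [0.005, -0.008, 0.003], -1], [[-6, -5, 56], [0.005, -0.008, 0.003], -1], [[-6, -5, 63], [0.005, -0.008, 0.003], -1], [[-6, -5, 63], [0.005, -0.008, 0.003], -1]])

```text
time_s: 6.15
tcp_pos: [0.4921, -0.1491, 0.0853]
ee_rot: [-0.118, 0.993, 0.0, 0.0]
force: [-0.8, -0.5, -2.8]
grip_width: 0.0149
```

```bash
python3 - <<'E'
from h import *
from bench import arm
s=arm.state();print(where(s));goto(s,dk(-99,74),YAW+180)
E
```

```text
dock x -97.7 y 0.7 z 85.3 | F x -0.9 y -0.3 z -2.8 | t 6.15
shift mm [ 1.3 -0.7 11.3] turn [0.0003 0.0003 0.002 ] | yaw now -166.4
```

>>> arm_command(rows=[[[1, -0.7, 4], [0, 0, 0.002], -1], [[1, -0.7, 8], [0, 0, 0.002], -1], [[1, -0.7, 10], [0, 0, 0.002], -1], [[1, -0.7, 10], [0, 0, 0.002], -1]])

```text
time_s: 6.55
tcp_pos: [0.4913, -0.1501, 0.0754]
ee_rot: [-0.117, 0.993, 0.0, 0.0]
force: [0.9, -1.2, -3.8]
grip_width: 0.015
```

```bash
python3 - <<'E'
from h import *
from bench import arm
s=arm.state();print(where(s));goto(s,dk(-99,73.5),YAW+180)
E
```

```text
dock x -98.7 y -0.0 z 75.4 | F x 0.6 y -1.4 z -3.8 | t 6.55
shift mm [0.3 0.  1.9] turn [ 0.0002  0.0004 -0.0002] | yaw now -166.53
```

>>> arm_command(rows=[[[0, 0, 1], [0, 0, 0], -1], [[0, 0, 2], [0, 0, 0], -1], [[0, 0, 2], [0, 0, 0], -1]])

```text
time_s: 6.85
tcp_pos: [0.4913, -0.1501, 0.0734]
ee_rot: [-0.117, 0.993, 0.0, 0.0]
force: [-0.3, 0.7, -3.8]
grip_width: 0.0153
```

>>> arm_command(rows=[[[0, 0, 1], [0, 0, 0], -1], [[0, 0, 1], [0, 0, 0], -1]])

```text
time_s: 7.05
tcp_pos: [0.4915, -0.1501, 0.073]
ee_rot: [-0.117, 0.993, -0.0, 0.0]
force: [-0.4, -0.2, 3.8]
grip_width: 0.0151
```

>>> arm_command(rows=[[[0, 0, 1], [0, 0, 0], -1], [[0, 0, 1], [0, 0, 0], -1]])

```text
time_s: 7.25
tcp_pos: [0.4915, -0.1501, 0.073]
ee_rot: [-0.117, 0.993, -0.0, 0.001]
force: [-1.8, 0.9, 8.0]
grip_width: 0.0149
```

```bash
cat > look.py <<'E'
import sys,pickle
from h import *
from bench import arm
f=sys.argv[1]
s=arm.state();im,d=arm.read_camera("wrist");print(where(s),"grip",s['grip_width'])
cv2.imwrite(f"pics/{f}.png",cv2.cvtColor(im,cv2.COLOR_RGB2BGR));pickle.dump((s,im,d),open(f"pics/{f}.pkl","wb"))
info=arm.camera_info("wrist");M=info['tool_from_camera']
cw=cam_wrist(info,s);P=cloud(cw,d);Pt=cloud((info['intrinsics'],M[:3,:3],M[:3,3]),d)*1000
R=Ro.from_quat(s['ee_rot']).as_matrix();tx=R[:2,0]
sel=np.zeros(d.shape,bool);sel[174:300,195:320]=1
b=sel&(Pt[...,2]<38)&(Pt[...,2]>28)&(abs(Pt[...,1])<22)&(abs(Pt[...,1])>10)&(Pt[...,0]>12)
A=P[b];u=A[:,:2]@tx;print("body slope",np.polyfit(u,A[:,2],1)[0],"z med",np.median(A[:,2]),"tail tool x",np.percentile(Pt[b][:,0],99.5))
E
python3 look.py w4
```

```text
dock x -98.6 y -0.0 z 73.0 | F x -1.5 y 1.3 z 8.0 | t 7.25 grip 0.01491328598470259
body slope -0.04375385297240789 z med 0.04052244700411815 tail tool x 36.33487186137933
```

View pics/w4.png

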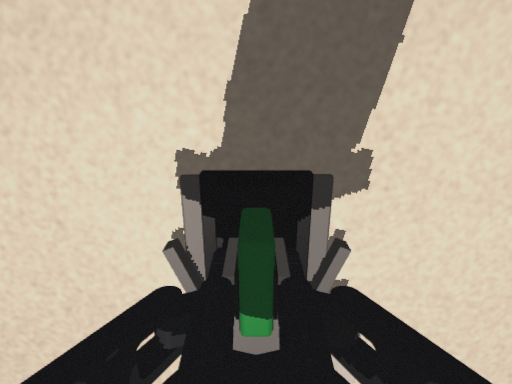

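>>> arm_command(rows=[[[0, 0, -1.5], [0, 0, 0], -1], [[-3, 0, -1.5], [0, 0, 0], -1], [[-8, 0, -1.5], [0, 0, 0], -1], [[-14, 0, -1.5], [0, 0, 0], -1], [[-20, 0, -1.5], [0, 0, 0], -1]])

```text
time_s: 7.8
tcp_pos: [0.5117, -0.1452, 0.0743]
ee_rot: [-0.117, 0.993, -0.0, 0.001]
force: [-0.7, 1.1, -3.5]
grip_width: 0.0148
```

```bash
cat > g.py <<'E'
import sys
from h import *
from bench import arm
s=arm.state();print(where(s));goto(s,dk(float(sys.argv[1]),float(sys.argv[2])),YAW+180)
E
python3 g.py -55 73.2
```

```text
dock x -77.8 y 0.0 z 74.3 | F x -0.4 y 1.2 z -3.5 | t 7.80
shift mm [-22.8  -0.    1.1] turn [-0.0004  0.0012  0.    ] | yaw now -166.52
```

>>> arm_command(rows=[[[-4, 0, 0.5], [0, 0, 0], -1], [[-9, 0, 1], [0, 0, 0], -1], [[-14, 0, 1], [0, 0, 0], -1], [[-19, 0, 1], [0, 0, 0], -1], [[-23, 0, 1], [0, 0, 0], -1]])

```text
time_s: 8.3
tcp_pos: [0.534, -0.1401, 0.0732]
ee_rot: [-0.117, 0.993, -0.0, 0.0]
force: [-1.7, -1.0, -3.1]
grip_width: 0.0154
```

```bash
python3 g.py -30 73.2
```

```text
dock x -54.9 y -0.2 z 73.2 | F x -1.9 y -0.6 z -3.1 | t 8.30
shift mm [-24.8   0.2   0. ] turn [-0.0005  0.0004 -0.0004] | yaw now -166.54
```

>>> arm_command(rows=[[[-4, 0.2, 0], [0, 0, 0], -1], [[-9, 0.2, 0], [0, 0, 0], -1], [[-14, 0.2, 0], [0, 0, 0], -1], [[-19, 0.2, 0], [0, 0, 0], -1], [[-25, 0.2, 0], [0, 0, 0], -1]])

```text
time_s: 8.8
tcp_pos: [0.5587, -0.134, 0.0732]
ee_rot: [-0.117, 0.993, -0.0, 0.0]
force: [0.3, -1.4, -2.3]
grip_width: 0.0151
```

```bash
python3 g.py -5 73.2
```

```text
dock x -29.4 y -0.1 z 73.2 | F x -0.1 y -1.4 z -2.3 | t 8.80
shift mm [-24.4   0.1   0. ] turn [-0.0006  0.0004 -0.0003] | yaw now -166.54
```

>>> arm_command(rows=[[[-4, 0, 0], [0, 0, 0], -1], [[-9, 0, 0], [0, 0, 0], -1], [[-14, 0, 0], [0, 0, 0], -1], [[-19, 0, 0], [0, 0, 0], -1], [[-24, 0, 0], [0, 0, 0], -1]])

```text
time_s: 9.3
tcp_pos: [0.5824, -0.1283, 0.0732]
ee_rot: [-0.117, 0.993, -0.0, 0.0]
force: [0.1, -1.1, -3.9]
grip_width: 0.015
```

```bash
python3 g.py 20 73.2
```

```text
dock x -5.1 y -0.1 z 73.2 | F x -0.1 y -1.1 z -3.9 | t 9.30
shift mm [-25.1   0.1   0. ] turn [-0.0006  0.0004 -0.0002] | yaw now -166.53
```

>>> arm_command(rows=[[[-4, 0, 0], [0, 0, 0], -1], [[-8, 0, 0], [0, 0, 0], -1], [[-12, 0, 0], [0, 0, 0], -1], [[-16, 0, 0], [0, 0, 0], -1], [[-20, 0, 0], [0, 0, 0], -1]])

```text
time_s: 9.8
tcp_pos: [0.6022, -0.1236, 0.0732]
ee_rot: [-0.117, 0.993, -0.0, 0.0]
force: [-0.4, -1.2, -3.2]
grip_width: 0.0151
```

```bash
python3 g.py 25 73.2; python3 look.py w5; python3 - <<'E'
from bench import arm
import cv2
im,d=arm.read_camera("scene");b=cv2.cvtColor(im,cv2.COLOR_RGB2BGR)[140:250,170:290];cv2.imwrite("pics/s5.png",cv2.resize(b,None,fx=5,fy=5,interpolation=cv2.INTER_CUBIC))
E
```

```text
dock x 15.3 y -0.1 z 73.2 | F x -0.7 y -1.1 z -3.2 | t 9.80
shift mm [-9.7  0.1  0. ] turn [-0.0006  0.0004 -0.0002] | yaw now -166.53
dock x 15.3 y -0.1 z 73.2 | F x -0.7 y -1.1 z -3.2 | t 9.80 grip 0.015059580353301722
body slope -0.04286211712465339 z med 0.04066589256084566 tail tool x 36.22349630882296
```

View pics/w5.png

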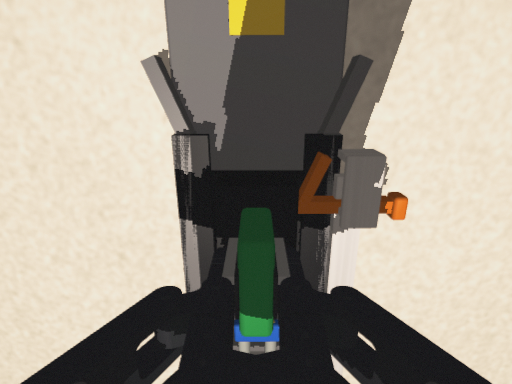

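View pics/s5.png

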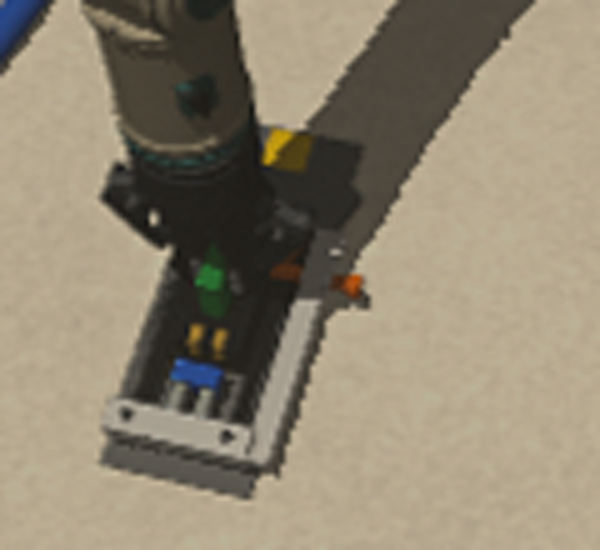

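The catch is pressed aside by the pack: the orange tip is at (303,207) in wrist, and the tail edge is at row 170, not yet past it. The terminals are just short of the blue block. I'm advancing in small steps and watching the force.

>>> arm_command(rows=[[[-2, 0, 0], [0, 0, 0], -1], [[-4, 0, 0], [0, 0, 0], -1], [[-6, 0, 0], [0, 0, 0], -1], [[-8, 0, 0], [0, 0, 0], -1]])

```text
time_s: 10.3
tcp_pos: [0.6108, -0.1214, 0.0733]
ee_rot: [-0.117, 0.993, -0.0, 0.001]
force: [-0.8, -1.3, -3.6]
grip_width: 0.0148
```

```bash
python3 g.py 28 73.2
```

```text
dock x 24.1 y 0.0 z 73.3 | F x -1.0 y -1.1 z -3.6 | t 10.30
shift mm [-3.9 -0.   0.1] turn [-0.0007  0.0018  0.0002] | yaw now -166.51
```

>>> arm_command(rows=[[[-1, 0, 0], [0, 0, 0], -1], [[-2, 0, 0], [0, 0, 0], -1]])

```text
time_s: 10.5
tcp_pos: [0.6128, -0.121, 0.0733]
ee_rot: [-0.117, 0.993, -0.0, 0.001]
force: [-0.3, -0.6, -3.2]
grip_width: 0.0151
```

>>> arm_command(rows=[[[-1, 0, 0], [0, 0, 0], -1], [[-2, 0, 0], [0, 0, 0], -1]])

```text
time_s: 10.7
tcp_pos: [0.6145, -0.1205, 0.0733]
ee_rot: [-0.117, 0.993, -0.0, 0.001]
force: [-0.4, -1.0, -3.0]
grip_width: 0.0144
```

```bash
python3 g.py 30 73.2
```

```text
dock x 28.0 y 0.0 z 73.3 | F x -0.6 y -0.8 z -3.0 | t 10.70
shift mm [-2.  -0.   0.1] turn [-0.0007  0.0012  0.0001] | yaw now -166.51
```

>>> arm_command(rows=[[[-1, 0, 0], [0, 0, 0], -1], [[-2, 0, 0], [0, 0, 0], -1]])

```text
time_s: 10.9
tcp_pos: [0.6151, -0.1204, 0.0731]
ee_rot: [-0.117, 0.993, -0.0, -0.001]
force: [-4.7, -1.8, 1.3]
grip_width: 0.0152
```

```bash
python3 g.py 31 73.2; python3 look.py w6;python3 - <<'E'
import cv2
b=cv2.imread("pics/w6.png")[150:384,140:420];cv2.imwrite("pics/w6c.png",cv2.resize(b,None,fx=2.5,fy=2.5,interpolation=cv2.INTER_CUBIC))
E
```

```text
dock x 28.6 y -0.0 z 73.1 | F x -5.0 y -0.7 z 1.3 | t 10.90
shift mm [-2.4  0.  -0.1] turn [-0.0003 -0.0019 -0.    ] | yaw now -166.52
dock x 28.6 y -0.0 z 73.1 | F x -5.0 y -0.7 z 1.3 | t 10.90 grip 0.015177184720873373
body slope -0.045273557956579925 z med 0.04062243619749242 tail tool x 36.26090402638199
```

View pics/w6c.png

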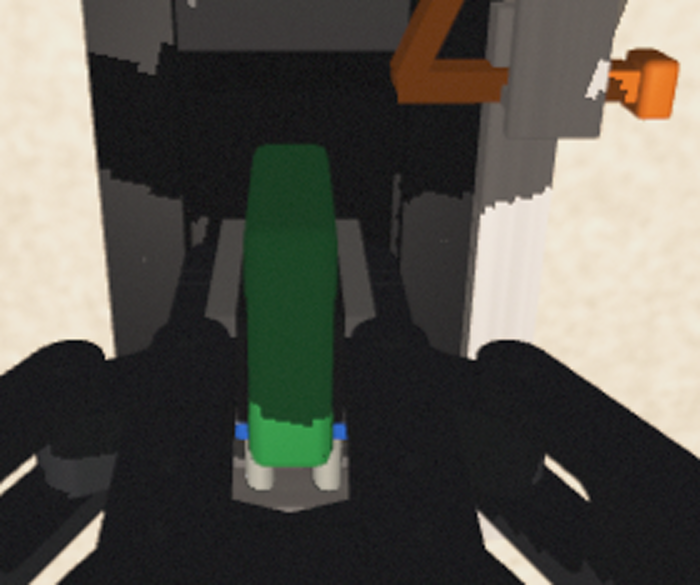

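```bash
python3 - <<'E'
from h import *
from bench import arm
import pickle
for f in("w5","w6"):
    s,im,d=pickle.load(open(f"pics/{f}.pkl","rb"));cam=cam_wrist(arm.camera_info("wrist"),s)
    o=mask(im,3,16,120,40)>0;b,l=blobs(o.astype(np.uint8),20)
    P=cloud(cam,d)
    for a,c,i in b:
        rr,cc=np.where(l==i)
        if c[0]>290 and c[0]<340:
            lowest=rr.max()+.5;q=onplane(cam,(305,lowest),.037)[0]*1000
            Q=P[l==i]*1000;u=Q[:,:2]@T_-U0;v=Q[:,:2]@N_-CL
            print(f,"catch face row",lowest,"x",q[:2]@T_-U0,"depth u max",np.percentile(u,99),"v min",v.min(),"z",np.median(Q[:,2]))
    print("tail x", np.array(s['tcp_pos'][:2])*1000@T_-U0-36.2)
E
```

```text
w5 catch face row 213.5 x -3.311568202064109 depth u max -3.890972992290607 v min -0.32680727486291516 z 37.31693246820154
tail x -20.930172175782175
w6 catch face row 191.5 x -3.1272639795959094 depth u max 0.14596680268897658 v min -0.30607839992575236 z 37.243639588959624
tail x -7.615611632717176
```

>>> arm_command(rows=[[[-1, 0, 0], [0, 0, 0], -1], [[-2, 0, 0], [0, 0, 0], -1], [[-3, 0, 0], [0, 0, 0], -1]])

```text
time_s: 11.25
tcp_pos: [0.6156, -0.1203, 0.0733]
ee_rot: [-0.117, 0.993, -0.0, -0.004]
force: [-9.8, -1.8, 6.3]
grip_width: 0.015
```

```bash
python3 g.py 33 73.2
```

```text
dock x 29.1 y -0.0 z 73.3 | F x -10.0 y 0.6 z 6.3 | t 11.25
shift mm [-3.9  0.   0.1] turn [ 0.0003 -0.0072 -0.0005] | yaw now -166.55
```

>>> arm_command(rows=[[[-2, 0, -1], [0, -0.007, 0], -1], [[-3, 0, -1.5], [0, -0.007, 0], -1], [[-4, 0, -1.5], [0, -0.007, 0], -1]])

```text
time_s: 11.55
tcp_pos: [0.6176, -0.1198, 0.0739]
ee_rot: [-0.117, 0.993, 0.0, -0.002]
force: [-5.4, -2.6, -4.9]
grip_width: 0.015
```

```bash
python3 g.py 33 73.2
```

```text
dock x 31.2 y 0.0 z 73.9 | F x -5.8 y -1.3 z -4.9 | t 11.55
shift mm [-1.8 -0.   0.7] turn [ 0.0009 -0.0045 -0.0008] | yaw now -166.56
```

>>> arm_command(rows=[[[-1, 0, 0], [0, -0.004, 0], -1], [[-2, 0, 0], [0, -0.004, 0], -1], [[-3, 0, 0], [0, -0.004, 0], -1]])

```text
time_s: 11.85
tcp_pos: [0.6188, -0.1196, 0.0735]
ee_rot: [-0.117, 0.993, 0.0, -0.002]
force: [-6.6, -2.2, 0.1]
grip_width: 0.0154
```

```bash
python3 g.py 35 73.2; python3 look.py w7;python3 - <<'E'
import cv2
b=cv2.imread("pics/w7.png")[100:334,140:420];cv2.imwrite("pics/w7c.png",cv2.resize(b,None,fx=2.5,fy=2.5,interpolation=cv2.INTER_CUBIC))
E
```

```text
dock x 32.4 y -0.1 z 73.5 | F x -6.9 y -0.6 z 0.1 | t 11.85
shift mm [-2.6  0.1  0.3] turn [ 0.0014 -0.0044 -0.0011] | yaw now -166.58
dock x 32.4 y -0.1 z 73.5 | F x -6.9 y -0.6 z 0.1 | t 11.85 grip 0.0153555681129398
body slope -0.037344327679190936 z med 0.04110110012536894 tail tool x 36.29088542190814
```

View pics/w7c.png

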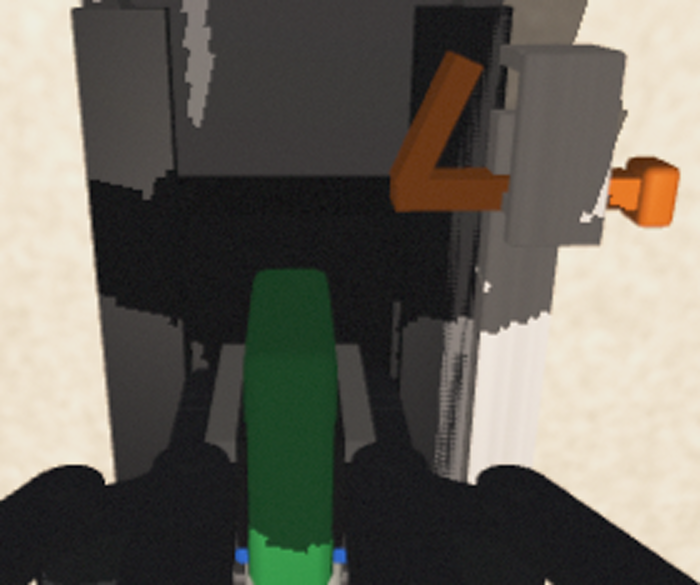

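The catch is still pressed aside, with its tip at crop (390,200). I'm pushing on gently.

>>> arm_command(rows=[[[-1, 0, -0.3], [0, -0.004, 0], -1], [[-2, 0, -0.3], [0, -0.004, 0], -1], [[-3, 0, -0.3], [0, -0.004, 0], -1], [[-4, 0, -0.3], [0, -0.004, 0], -1]])

```text
time_s: 12.3
tcp_pos: [0.6206, -0.1191, 0.0735]
ee_rot: [-0.117, 0.993, 0.001, -0.003]
force: [-7.9, -2.8, -0.0]
grip_width: 0.015
```

```bash
python3 g.py 35 73.2; python3 look.py w8;python3 - <<'E'
import cv2
b=cv2.imread("pics/w8.png")[100:334,140:420];cv2.imwrite("pics/w8c.png",cv2.resize(b,None,fx=2.5,fy=2.5,interpolation=cv2.INTER_CUBIC))
E
```

```text
dock x 34.3 y 0.0 z 73.5 | F x -8.3 y -0.9 z -0.0 | t 12.30
shift mm [-0.7 -0.   0.2] turn [ 0.0022 -0.0051 -0.0017] | yaw now -166.62
dock x 34.3 y 0.0 z 73.5 | F x -8.3 y -0.9 z -0.0 | t 12.30 grip 0.015049539368452072
body slope -0.061423706825975526 z med 0.04098155659754518 tail tool x 41.10664059049791
```

View pics/w8c.png

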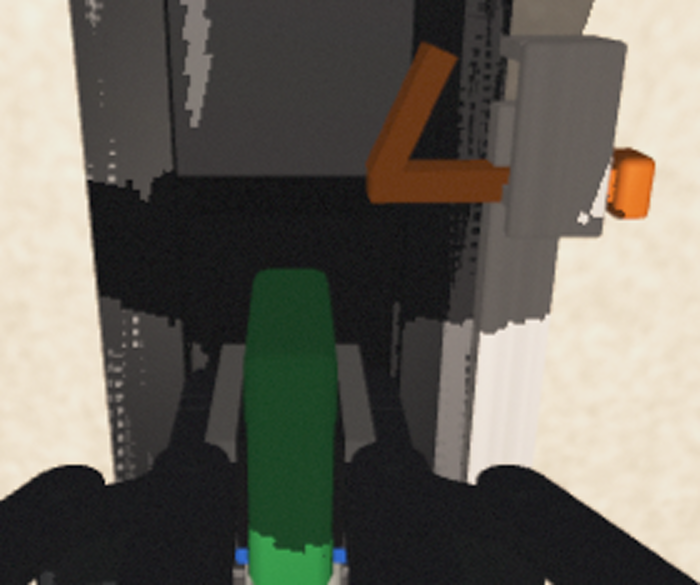

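The catch has snapped inwards: the tip moved from crop column 390 to 367, and the knob was drawn in. I'll compare it numerically with the free state.

```bash
python3 - <<'E'
from h import *
from bench import arm
import pickle
for f in("w3","w7","w8"):
    s,im,d=pickle.load(open(f"pics/{f}.pkl","rb"));cam=cam_wrist(arm.camera_info("wrist"),s)
    o=(mask(im,3,16,120,40)>0);P=cloud(cam,d)*1000;u=P[...,:2]@T_-U0;v=P[...,:2]@N_-CL
    o&=(P[...,2]>28)&(P[...,2]<45)&(abs(v)<85);o[:40]&=False
    q=o&(v>55);e=o&(v<45)
    print(f,"knob v max",np.percentile(v[q],98).round(1),"tip v",np.percentile(v[e],[1,3,5]).round(1))
E
```

```text
w3 knob v max 76.3 tip v [17.1 17.9 18.8]
w7 knob v max 81.5 tip v [22.3 22.7 23.3]
w8 knob v max 76.2 tip v [17.1 17.7 18.4]
```

Clicked: the tip is back at 17.1 mm, the same as free, and the tail is ahead of it. I'll relax the push, then open.

>>> arm_command(rows=[[[0, 0, 0], [0, 0, 0], -1], [[0, 0, 0], [0, 0, 0], -1]])

```text
time_s: 12.55
tcp_pos: [0.6193, -0.1194, 0.0734]
ee_rot: [-0.116, 0.993, 0.001, -0.004]
force: [-6.6, -2.3, 2.3]
grip_width: 0.0151
```

```bash
python3 g.py 33 73.5
```

```text
dock x 32.9 y -0.0 z 73.4 | F x -7.0 y -0.7 z 2.3 | t 12.55
shift mm [-0.1  0.  -0.1] turn [ 0.0026 -0.0081 -0.0021] | yaw now -166.64
```

>>> arm_command(rows=[[[0, 0, 0], [0, 0, 0], -0.5], [[0, 0, 0], [0, 0, 0], -0.3], [[0, 0, 0], [0, 0, 0], -0.2], [[0, 0, 0], [0, 0, 0], -0.2]], grip_force=20)

```text
time_s: 12.95
tcp_pos: [0.6205, -0.1189, 0.0739]
ee_rot: [-0.117, 0.993, 0.001, -0.003]
force: [-0.0, 0.2, -0.3]
grip_width: 0.0343
```

```bash
python3 g.py 33 160; python3 look.py w9
```

```text
dock x 34.1 y 0.2 z 73.9 | F x 0.0 y 0.2 z -0.3 | t 12.95
shift mm [  1.7  -0.  -86.1] turn [ 0.0024 -0.0059 -0.0017] | yaw now -166.62
dock x 34.1 y 0.2 z 73.9 | F x 0.0 y 0.2 z -0.3 | t 12.95 grip 0.03426126045048798
body slope -0.046498671884635315 z med 0.041201508706093945 tail tool x 41.10723720669621
```

View pics/w9.png

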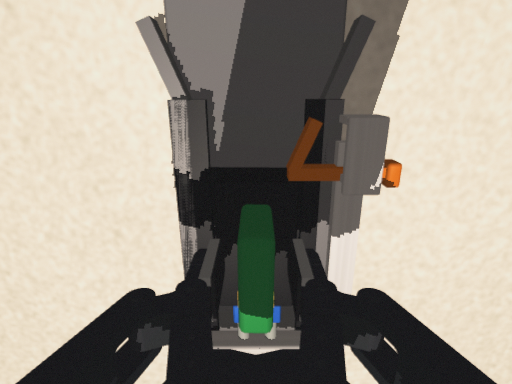

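The grip is open and clear of the rib, the catch tip is at (288,178) behind the tail, and the tool force is about 0. Lifting straight up.

>>> arm_command(rows=[[[0, 0, -6], [0, 0, 0], -0.2], [[0, 0, -20], [0, 0, 0], -0.2], [[0, 0, -45], [0, 0, 0], -0.2], [[0, 0, -75], [0, 0, 0], -0.2], [[0, 0, -100], [0, 0, 0], -0.2]])

```text
time_s: 13.5
tcp_pos: [0.6215, -0.1192, 0.1765]
ee_rot: [-0.116, 0.993, 0.001, -0.002]
force: [0.2, 0.1, -0.2]
grip_width: 0.034
```

>>> arm_command(rows=[[[30, 0, -20], [0, 0, 0], -0.2], [[50, 0, -45], [0, 0, 0], 0.2], [[50, 0, -60], [0, 0, 0], 0.5], [[50, 0, -60], [0, 0, 0], 0.5]])

```text
time_s: 13.9
tcp_pos: [0.5746, -0.1313, 0.2405]
ee_rot: [-0.116, 0.993, -0.0, 0.001]
force: [0.1, -0.2, 1.1]
grip_width: 0.0639
```

```bash
python3 look.py w10; python3 - <<'E'
from h import *
from bench import arm
for n in("top","scene"):
    im,d=arm.read_camera(n);np.save(f"pics/{n}9.npy",im);cv2.imwrite(f"pics/{n}9.png",cv2.cvtColor(im,cv2.COLOR_RGB2BGR))
E
```

```text
dock x -13.4 y -1.2 z 240.5 | F x 0.0 y -0.2 z 1.1 | t 13.90 grip 0.06385960785787403Traceback (most recent call last):
  File "look.py", line 12, in <module>
    A=P[b];u=A[:,:2]@tx;print("body slope",np.polyfit(u,A[:,2],1)[0],"z med",np.median(A[:,2]),"tail tool x",np.percentile(Pt[b][:,0],99.5))
                                           ~~~~~~~~~~^^^^^^^^^^^^
    raise TypeError("expected non-empty vector for x")
TypeError: expected non-empty vector for x
```

View pics/w10.png

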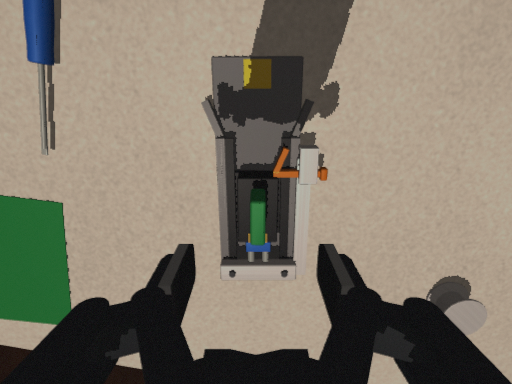

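View pics/scene9.png

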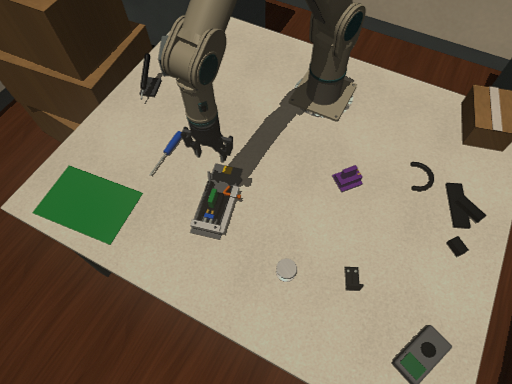

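```bash
python3 - <<'E'
from h import *
from bench import arm
import pickle
s,im,d=pickle.load(open("pics/w10.pkl","rb"));cam=cam_wrist(arm.camera_info("wrist"),s)
P=cloud(cam,d)*1000;u=P[...,:2]@T_-U0;v=P[...,:2]@N_-CL;Z=P[...,2]
o=(mask(im,3,16,120,40)>0)&(Z>28)&(Z<45)&(abs(v)<85)
print("knob v",np.percentile(v[o&(v>55)],98),"tip v",np.percentile(v[o&(v<45)],[1,3]),"tip face u",np.percentile(u[o&(v<26)],[95,99]))
b=(Z>36.5)&(Z<43)&(abs(v)<23)&(u>-20)&(u<100)&~o;print("body u",np.percentile(u[b],[1,5,95,99]),"v",np.percentile(v[b],[1,99]),"z",np.median(Z[b]))
g=(mask(im,45,80,100,30)>0)&(abs(v)<20)&(Z>70);print("rib u",np.percentile(u[g],[1,99]),"z",np.median(Z[g]))
bl=(mask(im,105,125,100,40)>0)&(abs(v)<30)&(u>40)&(u<130);print("blue u",np.percentile(u[bl],[1,50,99]),"z",np.median(Z[bl]))
# bystanders before/after in scene/top
for n in("scene","top"):
    a=np.load(f"pics/{n}0.npy").astype(int);c=np.load(f"pics/{n}9.npy").astype(int);D=abs(a-c).max(2)
    for nm,X in(("spool",(.65,.11,.02)),("bracket",(.6,.33,.03)),("driver",(.5,-.376,.01)),("purple",(.345,.22,.03))):
        p=proj(cam_fixed(arm.camera_info(n)),X)[0].astype(int);w=D[p[1]-15:p[1]+15,p[0]-15:p[0]+15];print(n,nm,p,(w>40).sum())
E
```

```text
knob v 76.28504382987846 tip v [17.6140356  18.62092655] tip face u [-4.76179568 -3.8029609 ]
body u [-3.88596384 -2.6205677  84.04862847 88.71862615] v [-22.66456083  22.27703019] z 40.97306392334013
rib u [-98.83514626  55.03282885] z 82.79732658805882
blue u [ 76.80055231  84.85371009 105.95116508] z 39.391202661490155
scene spool [273 242] 0
scene bracket [347 259] 0
scene driver [170 149] 18
scene purple [344 179] 0
top spool [220 153] 0
top bracket [151 164] 0
top driver [368 203] 181
top purple [179 245] 0
```

View pics/top9.png

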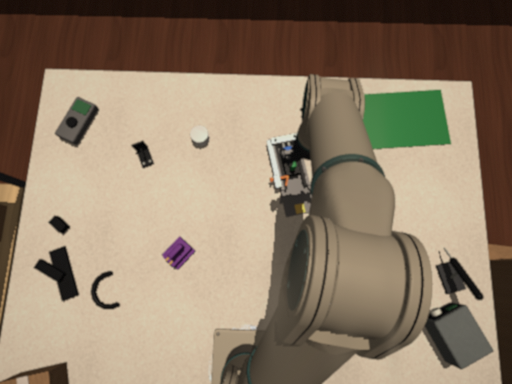

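```bash
python3 -c "
from bench import arm
s=arm.state();print(s['time_s'],s['force']);print(arm.job_done())"
```

```text
14.05 [ 0.4726456  -0.45092383 -0.69498636]
the job is handed in; nothing more can be done
None
```

I picked the pack up by its green rib and set it in the mouth with the brass terminals pointing inwards. I then slid it under the lips until the catch clicked, let go, backed off and handed the job in at about 14 s. The highest force I read was about 10 N along the slide, so I stopped at the click and never reached the 16 to 20 N mentioned.

**Latch:** The catch tip is back at 17 mm from the centre line, the same as when it was free (it was at 22 mm while the pack passed). After letting go, the pack's tail rests at the catch face, both at about x = -4 mm. The tool reads about 0 N and touches nothing.

**Bystanders:** The spool, bracket and purple pack look unchanged in both fixed cameras. The screwdriver was hidden by the arm in the top view, and the scene view showed small pixel changes around it. By eye it is still in place there.

**Checks that disagreed or were missing:**
- The depth picture showed the held pack tilted by 2 to 3°, but it touched the plate at the height expected for a level pack. I treated the tilt as an error in the reading.
- The depth reading of the blue block was too mixed to give how far it is pressed in. That it is still pressed is inferred from the pack's position.

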